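# Bolt the lid of the instrument case

## Task

Lock the instrument case with the barrel bolt on its lid: raise the bolt's handle out of its parking gap, slide the bolt across through the keeper to its stop, then ease it back to the locking notch just short of the stop and turn the handle all the way down into that notch. Feel your way rather than forcing the handle against the rail or its stop, let go with the handle down, and do not disturb the other things on the desk.

Things in the scene. Friction and masses are not known exactly. Their poses are not given: they have to be found in the camera images.
- case: Shut grey instrument case, 240 (x) by 400 (y) mm, fixed; flat lid 60 mm above the desk. Origin under its centre; y along the bolt, x square to it, away from the robot (yaw within 0.4 rad), z up. On the lid: steel barrel bolt, rod 14 mm thick along y, axis at x = 50, z = 82 mm, in two bearing blocks (top z = 94) centred at y = -115 and 16; a notched rail at x = 12; a keeper.
- keeper (a point): Centre of the steel keeper loop (16 mm long, top 97 mm above the desk) that the bolt shoots through, towards the case's +y.
- rail_park (a point): On the 4 mm thick rail's line, at its top (108 mm above the desk), beside the stem when bolt = 0. Along y from here: fixed post from -24 to -6 mm; open parking gap; solid rail (start nominally +30 mm, 32 mm long); locking notch (11 mm wide, floor 87 mm above the desk); 6 mm more rail; the stop. In the gap the stem cannot pass the solid rail: raise it first.
- stop_nominal (a point): Nominal place, on the rod axis, of the stop face, 6 mm past the notch's far wall (rail height between). The stop reaches from the rail over the rod, 95 to 108 mm above the desk (116 over the rod), and meets the raised stem. Rail, notch and stop are clamped as one, truly up to 14 mm either way along y (not reported: feel for the stop). The stem fits the notch 6 to 9 mm back from touching the stop.
- stem: Bolt handle: steel stem 8 mm thick, square to the rod, 50 g. Origin on the rod's axis, z along the stem to the knob, y along the rod. Its contact with rail and stop is stiff: go about 10 mm/s with a force stop near 7 N, never over 25 N there; a push on the knob is levered up about 1.8 times at the rail.
- knob (a point): Centre of the black cross-knob at the stem's end, 75 mm from the rod's axis: a cylinder 20 mm in diameter, 22 mm long along the bolt, flat ends facing along the bolt. Pinched on these ends from above, fingers closing along the bolt, it pivots between the pads.
- bolt (a joint): Slide of the bolt towards the case's +y, m; stem centre at case y = -92 mm + this. Parked at 0 to 10 mm at the start; the stem meets the stop at 75 mm nominally, truly at 61 to 89. About 3 N friction; stays where left.
- handle (a joint): Turn of the handle about the rod, rad: 0 upright, growing as the knob swings down to the case's -x (the robot's side); range -0.2 to 1.45. Starts down in the parking gap (1.15 to 1.4). The stem clears the solid rail below 0.85, lies on its top at about 0.9, and on the locking notch's floor at about 1.35. About 1.5 N at the knob; stays where left.
- tumbler: Dark insulated tumbler with a steel rim, 87 mm across, 165 mm high; bystander, origin under its centre.
- mic_stand: Blue micrometer stand, base 120 by 70 mm, 145 mm high; bystander, origin under its base's centre.
- gauge_box: Closed wooden box, 80 by 110 by 35 mm; bystander, origin under its centre.

How it is judged:
By the outcome, as a careful person would: the job done as asked, in the order asked, and still so for the second after the job is handed in, with the robot touching nothing.
It also fails if it takes over 48 s, if anything falls off the work surface, if the arm or the gripper's body presses on something with over 40 N, if the wrist force passes 120 N, or if a joint passes its speed limit or range.

## Robot

A 6-joint arm with a two-finger parallel gripper is mounted at the origin on the work surface. World frame = base frame: x ahead of the robot, y to its left, z up, the work surface at z = 0. Lengths are in mm, angles in rad, forces in N, time in s.
With the tool pointing down it reaches from about 375 to 750 mm from the base axis. Payload 9 kg.
Tool frame: the origin (TCP) lies on the centre line of the jaws, within the pads' length; the fingertips stand 14 mm ahead of it and the grasp point (between the pads) lies 5 mm behind it (r.tip_extent is the distance from the TCP to the fingertips, in mm); z points along the fingers, y is the line along which they close (so a half turn about z gives the same grasp; the last joint's range is limited). The gripper opens to 85 mm and grips with 20 to 120 N. Pads are 22 mm wide; open, the fingers measure 114 mm over their backs; the gripper's body (76 mm by 85 mm) begins 54 mm behind the grasp point. The pads swing forward as they close: fully open they stand 13 mm farther back than shut.
Start: joints at [1.131, 0.104, 0.097, 1.564, 0, 1.353], TCP at [131.993, 585.332, 245.331] pointing down, gripper open.
Joint ranges: [-2.99, 2.99], [-0.84, 1.86], [-1.1, 1.16], [-1.84, 2.11], [-1.51, 1.56], [-3.14, 3.14]. Speed limits (rad/s): [2.22, 2.22, 2.57, 3.14, 3.14, 3.14].

## Interface

Orientations are given as a rotation vector (axis times angle).
In Python, from cell import r gives the robot as it stands.
- The arm moves only by the tool send_rows, never from a script. Its argument "rows" is one flat list of numbers, 5 for each row, row after row: the opening, from 0 (shut) to 1 (fully open), then the shift along the tool's x, y, z in units of 40 mm (1.0 is 40 mm), then the turn about the tool's z in units of 5 degrees (1.0 is 5 degrees). In form: [gripper, tx, ty, tz, yaw, gripper, tx, ty, tz, yaw, ...]. A call has 1 to 20 rows; each row shifts and turns the commanded pose from where the row before left it, along the tool's axes as they then stand; what a row does not reach is not made up. A row lasts 1/10 s, in which the tool goes at most 50 mm and 8.59 degrees, less where a joint would pass 70% of its speed; a pose out of reach is approached as far as the arm can. A call is refused whole if a number of a shift passes 1 or a number of a turn 1, either way. A call with a gripper value outside its range is refused whole. The fingers move at their own pace and stop on an object; "grip_force" is the grip in N (left out, the last holds). Time passes only in rows, so rows that do not move let the fingers close. It gives the time, the measured TCP pose, the force, the opening and the grip force at its end, in the units of the state.
- r.sense(): the state, without advancing time (a new reading comes with each control period).
- r.get_image(name): name is "scene" or "top"; returns (picture, depth): 480x640x3 uint8, red, green, blue; 480x640 float32, mm along the optical axis (not along the pixel's ray), 0 where there is no reading.
- r.camera_model(name): a dict with "K" (3x3 intrinsics, pixels), "R" (3x3) and "t" (3): a world point X has camera coordinates R X + t. Camera axes: x right, y down, z forward; pixel columns grow to the right and rows downward; lengths in mm; the calibration is good to about 2 mm. A picture is of the moment at which its call begins. camera_model takes no time and is no camera call.
- r.job_done(): hands the job in; it is judged then, once.
The state is a dict: "clock": time; "q": joint angles; "qd": joint speeds; "tau": joint torques, N m; "tool_pos": TCP position; "ee_rot": TCP orientation; "force": force on the tool from outside, world axes, zero at the start; "torque": the same for the moment, N m; "finger_gap": finger opening in mm; "gripper_force": force on a finger pad.
Only numpy, scipy, OpenCV 4.12 (cv2) and the standard library are available. Lean on these libraries where they do the work, as an engineer would, in place of code of your own. Each camera call takes 0.05 s, during which the arm holds its last target. There are 200 camera calls.

## Working session

There is one attempt and no reset: what is moved stays moved. The work goes in short steps, Python scripts to look and compute and a tool call to move; the robot and the scene stay as the last step left them, time stands still between calls to the robot, and variables do not carry over. Pictures are saved under pics/ and viewed, at most 10 in all, crops included, and the job is handed in when it is done.

Besides the shell and the picture viewer there is one more tool, called as name(argument=value, ...) on one line, values as JSON. send_rows: Moves the arm, as the interface text tells. Its arguments: {"type":"object","properties":{"rows":{"type":"array"},"grip_force":{"type":"number"}},"required":["rows"]}

```bash
mkdir -p pics; python3 - <<'E'
from cell import r
import cv2,numpy as np
for n in("scene","top"):
    p,d=r.get_image(n); cv2.imwrite(f"pics/{n}0.png",p[:,:,::-1]); np.savez(f"{n}0.npz",p=p,d=d)
    m=r.camera_model(n); print(n,np.round(m["K"],1).tolist(),np.round(m["R"],3).tolist(),np.round(m["t"],1).tolist())
s=r.sense(); print(s)
E
```

```text
scene [[514.5, 0.0, 319.9], [0.0, 514.5, 237.2], [0.0, 0.0, 1.0]] [[0.687, 0.726, -0.014], [0.629, -0.604, -0.489], [-0.364, 0.327, -0.872]] [-351.0, -306.8, 1773.1]
top [[479.8, 0.0, 314.7], [0.0, 479.8, 232.7], [0.0, 0.0, 1.0]] [[0.018, -1.0, 0.022], [-0.98, -0.022, -0.197], [0.197, -0.018, -0.98]] [-30.0, 548.1, 1162.7]
{'clock': 0.1, 'q': array([ 1.13128481e+00,  1.04640756e-01,  9.65344134e-02,  1.56388646e+00,
       -2.07186812e-05,  1.35308245e+00]), 'qd': array([ 0.0001479 , -0.00086044,  0.00149655, -0.00097388,  0.00122875,
        0.00043718]), 'tau': array([ 7.10822322e-03, -5.58201385e+01,  5.04725432e+01,  1.29370249e-02,
       -2.69220400e-04,  2.30312520e-05]), 'tool_pos': array([131.87185405, 585.03923922, 244.59243554]), 'ee_rot': array([-3.47644589e-01, -3.12192915e+00,  1.78914371e-03]), 'force': array([ 0.06637922, -0.15542054, -0.31067296]), 'torque': array([ 0.02638655,  0.01299482, -0.00197653]), 'gripper_force': 0.0, 'finger_gap': 85.54054832268598}
```

View pics/scene0.png

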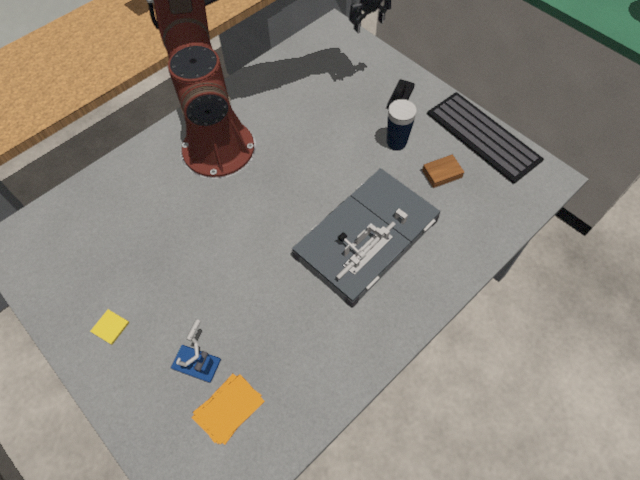

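View pics/top0.png

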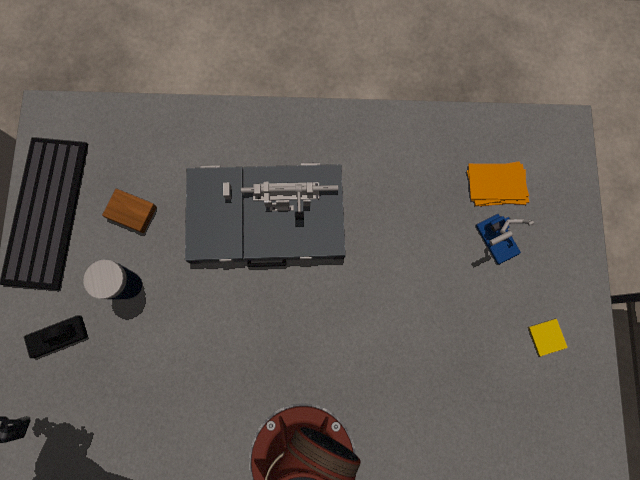

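The scene and top pictures show the grey case (top pixels 186-344 x 165-262), the knob at about (299,217), the keeper at (227,191) and the bolt along row 188. The tumbler is at (108,281), the box at (130,210) and the stand at (498,238).

```bash
cat > h.py <<'E'
from cell import r
import cv2,numpy as np
def ray(n,uv,z):
    m=r.camera_model(n);R=m["R"];c=-R.T@m["t"]
    d=R.T@np.linalg.inv(m["K"])@np.array([uv[0],uv[1],1.]); return c+d*(z-c[2])/d[2]
def two(a,b):
    A=[];B=[]
    for n,uv in(("scene",a),("top",b)):
        m=r.camera_model(n);P=m["K"]@np.c_[m["R"],m["t"]]
        for i in(0,1): q=uv[i]*P[2]-P[i];A.append(q[:3]);B.append(-q[3])
    return np.linalg.lstsq(np.array(A),np.array(B),rcond=None)[0]
E
python3 - <<'E'
from h import *
T=np.load("top0.npz");S=np.load("scene0.npz")
a=cv2.resize(T["p"][150:270,180:350],None,fx=4.5,fy=4.5,interpolation=2)
b=cv2.resize(S["p"][160:305,285:445],None,fx=4,fy=4,interpolation=2)
cv2.imwrite("pics/tc.png",a[:,:,::-1]);cv2.imwrite("pics/sc.png",b[:,:,::-1])
# lid mask by height from depth
def pts(n,d):
    m=r.camera_model(n);v,u=np.mgrid[:480,:640];X=np.stack([u,v,np.ones_like(u)],-1)@np.linalg.inv(m["K"]).T*d[...,None]
    return (X-m["t"])@m["R"]
for n,D in(("scene",S),("top",T)):
    W=pts(n,D["d"]); z=W[...,2]; ok=(D["d"]>0)&(abs(z-60)<8)&(W[...,0]>350)&(W[...,0]<800)
    M=cv2.morphologyEx(ok.astype(np.uint8),cv2.MORPH_OPEN,np.ones((3,3)))
    c=max(cv2.findContours(M,0,2)[0],key=cv2.contourArea)[:,0]
    w=np.array([ray(n,p,60)[:2] for p in c],np.float32)
    print(n,cv2.minAreaRect(w),np.median(z[ok]))
    hsv=D["p"].max(-1); k=(hsv<35)&(z>70)&(z<170)&(W[...,0]>350)&(W[...,0]<700)&(abs(W[...,1])<200)
    print("knob",k.sum(),np.argwhere(k).mean(0)[::-1] if k.any() else 0,np.median(W[k],0), W[k].min(0),W[k].max(0))
E
```

```text
scene ((603.9312744140625, 107.57048797607422), (251.48297119140625, 403.3712463378906), 2.933619260787964) 60.748528131542926
knob 13 [340.76923077 237.76923077] [586.12121526  12.44701621 103.8119794 ] [578.76595755   9.58851214  96.37655669] [591.82760271  25.22123229 109.70175484]
top ((602.7954711914062, 110.21619415283203), (249.82568359375, 399.7108154296875), 2.9675393104553223) 60.324204355237875
knob 66 [298.95454545 215.60606061] [579.76423254  20.98649455 105.87209042] [572.44013266  11.09714377  94.70664605] [590.84396469  30.94650374 111.80200647]
```

View pics/tc.png

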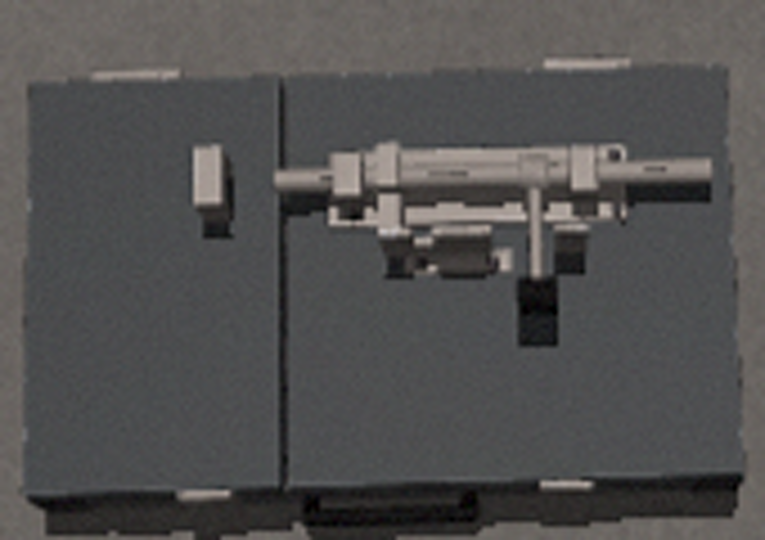

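View pics/sc.png

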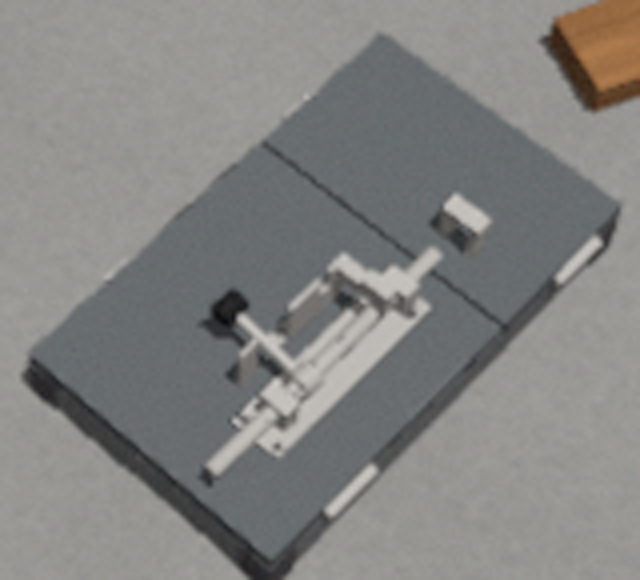

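The crops show the knob at top (299.5,215.5) and scene (342.7,236.7), with the stem at column 537 of the top crop. The post is to its right, the rail and notch at columns 412-500, and the stop bridge at columns 378-412.

```bash
python3 - <<'E'
from h import *
T=lambda u,v:(180+(u+.5)/4.5-.5,150+(v+.5)/4.5-.5); S=lambda u,v:(285+(u+.5)/4-.5,160+(v+.5)/4-.5)
k=two(S(231,307),T(538,295)); print("knob2",k)
print("knob ray z106",ray("top",T(538,295),106),ray("scene",S(231,307),106))
kp=two(S(467,212),T(208,176));print("keeper top2",kp,ray("top",T(208,176),97),ray("scene",S(467,212),97))
# rod ends: top surface line z=89
a=ray("top",T(705,168),86);b=ray("top",T(280,180),86);print("rod",a,b,"yaw",-np.arctan2(b[0]-a[0],b[1]-a[1]))
for n,f,c in(("top",T,[(28,85),(725,68),(742,475),(28,492)]),("scene",S,[(380,35),(618,207),(272,560),(32,360)])):
    w=np.array([ray(n,f(*p),60)[:2] for p in c]);print(n,w.round(0).tolist(),w.mean(0))
for nm,p,z in(("stem at rail",(536,235),96),("post",(575,232),108),("rail start",(511,250),108),("stopface",(412,225),108)):print(nm,ray("top",T(*p),z).round(1))
s=r.sense()
from scipy.spatial.transform import Rotation as Ro
print(Ro.from_rotvec(s["ee_rot"]).as_matrix().round(3))
E
```

```text
knob2 [583.16613511  21.55822785 100.24467874]
knob ray z106 [581.22054296  20.62485645 106.        ] [585.79564996  19.9654226  106.        ]
keeper top2 [646.30268905 204.4500467   99.03491647] [646.62646378 204.39833584  97.        ] [645.78508537 205.98349052  97.        ]
rod [661.29499291 -70.82836904  86.        ] [648.52270201 166.23562327  86.        ] yaw 0.053824936018296396
top [[709.0, 317.0], [730.0, -84.0], [492.0, -95.0], [474.0, 300.0]] [601.16240128 109.59595255]
scene [[473.0, 300.0], [710.0, 312.0], [731.0, -82.0], [499.0, -97.0]] [603.20364581 108.31069579]
stem at rail [617.6  22.7  96. ]
post [616.5   1.3 108. ]
rail start [605.6  35.9 108. ]
stopface [618.4  90.2 108. ]
[[-0.976  0.22  -0.   ]
 [ 0.22   0.976 -0.001]
 [ 0.    -0.001 -1.   ]]
```

send_rows(rows=[0.6, 0, 0, 0, -0.79, 0.6, 0, 0, 0, -0.79, 0.6, 0, 0, 0, -0.79, 0.6, 0, 0, 0, -0.78, 0.6, -0.527, -0.734, 0, 0, 0.6, -0.527, -0.734, 0, 0, 0.6, -0.527, -0.734, 0, 0, 0.6, -0.527, -0.734, 0, 0, 0.6, -0.527, -0.734, 0, 0, 0.6, -0.527, -0.734, 0, 0, 0.6, -0.527, -0.734, 0, 0, 0.6, -0.527, -0.734, 0, 0, 0.6, -0.527, -0.734, 0, 0, 0.6, -0.527, -0.734, 0, 0, 0.6, -0.527, -0.734, 0, 0, 0.6, -0.527, -0.734, 0, 0, 0.6, -0.527, -0.734, 0, 0, 0.6, -0.527, -0.734, 0, 0, 0.6, -0.527, -0.734, 0, 0, 0.6, -0.527, -0.734, 0, 0], grip_force=30)

```text
clock: 2.1
tool_pos: [494.3, 132.8, 245.0]
ee_rot: [0.083, -3.14, -0.0]
force: [-0.1, 0.1, 0.5]
finger_gap: 50.8
gripper_force: 0.0
```

send_rows(rows=[0.6, -0.5, -0.7, 0, 0, 0.6, -0.5, -0.7, 0, 0, 0.6, -0.5, -0.7, 0.2, 0, 0.6, -0.4, -0.5, 0.4, 0, 0.6, -0.19, -0.31, 0.5, 0, 0.6, 0, 0, 0.5, 0, 0.6, 0, 0, 0.4, 0, 0.6, 0, 0, 0.2, 0, 0.6, 0, 0, 0.1, 0, 0.6, 0, 0, 0, 0])

```text
clock: 3.1
tool_pos: [583.3, 22.7, 153.4]
ee_rot: [-0.084, 3.14, 0.0]
force: [0.4, -0.2, -0.3]
finger_gap: 51.4
gripper_force: 0.0
```

```bash
python3 - <<'E'
from h import *
o=[]
for n,(y,x) in(("scene",(150,275)),("top",(140,200))):
    p,d=r.get_image(n); np.savez(n+"1.npz",p=p,d=d); o.append(cv2.resize(p[y:y+150,x:x+130],None,fx=3,fy=3,interpolation=2))
cv2.imwrite("pics/a1.png",np.hstack(o)[:,:,::-1]); s=r.sense();print(s["tool_pos"],s["finger_gap"])
# projected grasp centre at knob height
for n in("scene","top"):
    m=r.camera_model(n)
    for P in([584,21,101],):
        q=m["K"]@(m["R"]@np.array(P)+m["t"]);print(n,q[:2]/q[2])
E
```

```text
[583.76981276  22.50314639 154.3030021 ] 51.40357158224199
scene [342.15050754 236.6183899 ]
top [299.06124615 214.53653253]
```

View pics/a1.png

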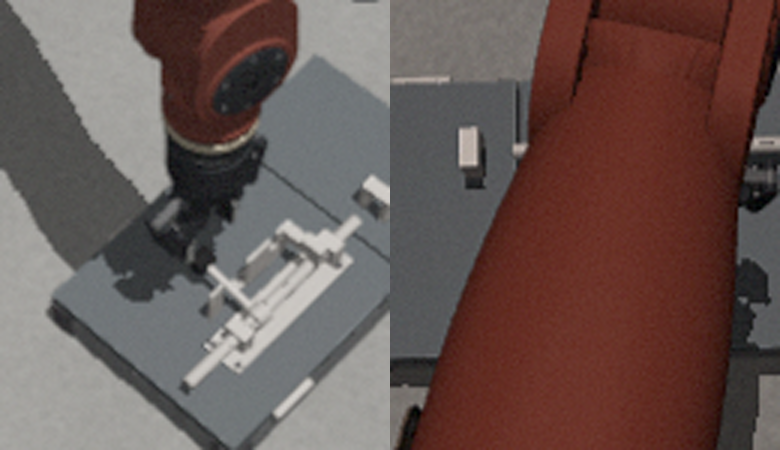

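The left half shows the open fingers above the knob and the stem emerging just beyond them. The top view is hidden by the arm, and my position for the knob reprojects to within a pixel of where it was seen.

send_rows(rows=[0.6, 0, -0.03, 0.3, 0, 0.6, 0, 0, 0.3, 0, 0.6, 0, 0, 0.3, 0, 0.6, 0, 0, 0.25, 0, 0.6, 0, 0, 0.15, 0, 0.6, 0, 0, 0.06, 0, 0.6, 0, 0, 0, 0, 0.6, 0, 0, 0, 0])

```text
clock: 4.0
tool_pos: [583.8, 21.1, 99.4]
ee_rot: [-0.083, 3.14, -0.0]
force: [0.2, -0.7, -1.2]
finger_gap: 51.2
gripper_force: 0.0
```

send_rows(rows=[0.4, 0, 0, 0, 0, 0.3, 0, 0, 0, 0, 0.2, 0, 0, 0, 0, 0.1, 0, 0, 0, 0, 0.1, 0, 0, 0, 0, 0.1, 0, 0, 0, 0], grip_force=30)

```text
clock: 4.6
tool_pos: [583.6, 21.2, 99.1]
ee_rot: [-0.083, 3.14, 0.0]
force: [0.2, -0.1, 1.7]
finger_gap: 20.8
gripper_force: 33.4
```

send_rows(rows=[0.1, -0.03, -0.0, -0.105, 0, 0.1, -0.037, 0, -0.104, 0, 0.1, -0.038, 0, -0.085, 0, 0.1, -0.04, 0, -0.085, 0, 0.1, 0, 0, 0, 0])

```text
clock: 5.1
tool_pos: [589.1, 21.5, 114.3]
ee_rot: [0.083, -3.14, -0.0]
force: [-1.7, 0.6, -2.0]
finger_gap: 21.5
gripper_force: 31.7
```

send_rows(rows=[0.1, -0.045, 0, -0.082, 0, 0.1, -0.047, 0, -0.081, 0, 0.1, -0.053, 0, -0.077, 0, 0.1, -0.056, 0, -0.076, 0, 0.1, -0.061, 0, -0.071, 0, 0.1, -0.063, 0, -0.07, 0, 0.1, -0.068, 0, -0.065, 0, 0.1, -0.07, 0, -0.064, 0, 0.1, -0.072, 0, -0.058, 0, 0.1, 0, 0, 0, 0])

```text
clock: 6.1
tool_pos: [611.3, 22.6, 140.4]
ee_rot: [-0.083, 3.139, 0.0]
force: [-2.7, 1.1, -1.3]
finger_gap: 21.2
gripper_force: 30.0
```

send_rows(rows=[0.1, 0, 0.04, 0, 0, 0.1, 0, 0.07, 0, 0, 0.1, 0, 0.075, 0, 0, 0.1, 0, 0.075, 0, 0, 0.1, 0, 0.075, 0, 0, 0.1, 0, 0.075, 0, 0, 0.1, 0, 0.075, 0, 0])

```text
clock: 6.8
tool_pos: [609.8, 42.2, 140.0]
ee_rot: [-0.083, 3.14, -0.0]
force: [-0.4, -3.2, -0.8]
finger_gap: 21.6
gripper_force: 30.0
```

send_rows(rows=[0.1, 0, 0.07, 0, 0, 0.1, 0, 0.07, 0, 0, 0.1, 0, 0.07, 0, 0, 0.1, 0, 0.07, 0, 0, 0.1, 0, 0.07, 0, 0, 0.1, 0, 0.07, 0, 0, 0.1, 0, 0.07, 0, 0, 0.1, 0, 0.07, 0, 0, 0.1, 0, 0.05, 0, 0, 0.1, 0, 0.03, 0, 0])

```text
clock: 7.8
tool_pos: [608.3, 67.8, 139.8]
ee_rot: [-0.084, 3.14, 0.0]
force: [2.4, -2.8, -0.4]
finger_gap: 21.0
gripper_force: 30.0
```

send_rows(rows=[0.1, 0, 0.025, 0, 0, 0.1, 0, 0.025, 0, 0, 0.1, 0, 0.025, 0, 0, 0.1, 0, 0.025, 0, 0, 0.1, 0, 0.025, 0, 0, 0.1, 0, 0.025, 0, 0])

```text
clock: 8.4
tool_pos: [607.9, 73.6, 139.8]
ee_rot: [-0.083, 3.14, 0.0]
force: [2.2, -2.9, -1.5]
finger_gap: 21.4
gripper_force: 30.0
```

send_rows(rows=[0.1, 0, 0.025, 0, 0, 0.1, 0, 0.025, 0, 0])

```text
clock: 8.6
tool_pos: [607.8, 75.6, 139.8]
ee_rot: [-0.083, 3.14, 0.0]
force: [1.3, -3.6, -1.1]
finger_gap: 21.4
gripper_force: 30.0
```

send_rows(rows=[0.1, 0, 0.025, 0, 0])

```text
clock: 8.7
tool_pos: [607.8, 76.6, 139.8]
ee_rot: [-0.083, 3.14, 0.0]
force: [1.9, -2.9, -1.6]
finger_gap: 21.3
gripper_force: 30.0
```

send_rows(rows=[0.1, 0, 0.025, 0, 0, 0.1, 0, 0.025, 0, 0])

```text
clock: 8.9
tool_pos: [607.7, 78.6, 139.8]
ee_rot: [-0.083, 3.14, 0.0]
force: [2.1, -2.6, -1.4]
finger_gap: 21.5
gripper_force: 30.0
```

send_rows(rows=[0.1, 0, 0.025, 0, 0, 0.1, 0, 0.025, 0, 0])

```text
clock: 9.1
tool_pos: [607.6, 80.6, 139.8]
ee_rot: [-0.083, 3.14, 0.0]
force: [2.8, -3.4, -2.0]
finger_gap: 21.3
gripper_force: 30.0
```

send_rows(rows=[0.1, 0, 0.025, 0, 0, 0.1, 0, 0.025, 0, 0])

```text
clock: 9.3
tool_pos: [607.4, 82.6, 139.8]
ee_rot: [-0.083, 3.14, 0.0]
force: [2.9, -2.8, -1.7]
finger_gap: 21.1
gripper_force: 30.0
```

send_rows(rows=[0.1, 0, 0.025, 0, 0, 0.1, 0, 0.025, 0, 0])

```text
clock: 9.5
tool_pos: [607.3, 84.6, 139.8]
ee_rot: [-0.083, 3.14, 0.0]
force: [3.6, -2.5, -2.4]
finger_gap: 21.6
gripper_force: 29.9
```

send_rows(rows=[0.1, -0.005, 0.025, 0, 0, 0.1, -0.005, 0.025, 0, 0])

```text
clock: 9.7
tool_pos: [607.3, 86.6, 139.8]
ee_rot: [0.083, -3.14, -0.0]
force: [0.3, -2.8, -0.1]
finger_gap: 21.2
gripper_force: 30.0
```

send_rows(rows=[0.1, 0, 0.025, 0, 0, 0.1, 0, 0.025, 0, 0])

```text
clock: 9.9
tool_pos: [607.2, 88.6, 139.8]
ee_rot: [0.083, -3.14, -0.0]
force: [-0.8, -2.3, 0.3]
finger_gap: 21.2
gripper_force: 30.0
```

send_rows(rows=[0.1, 0, 0.025, 0, 0, 0.1, 0, 0.025, 0, 0])

```text
clock: 10.1
tool_pos: [607.1, 90.6, 139.8]
ee_rot: [0.083, -3.14, -0.0]
force: [-3.1, -3.9, 0.6]
finger_gap: 21.4
gripper_force: 30.1
```

send_rows(rows=[0.1, 0, 0.025, 0, 0, 0.1, 0, 0.025, 0, 0])

```text
clock: 10.3
tool_pos: [607.0, 92.4, 139.8]
ee_rot: [0.083, -3.14, 0.001]
force: [-3.4, -7.3, 1.5]
finger_gap: 21.3
gripper_force: 30.2
```

send_rows(rows=[0.1, 0, 0.01, 0, 0, 0.1, 0, 0, 0, 0])

```text
clock: 10.5
tool_pos: [607.0, 92.4, 139.8]
ee_rot: [0.083, -3.14, 0.002]
force: [-2.8, -6.5, 0.7]
finger_gap: 21.4
gripper_force: 30.2
```

send_rows(rows=[0.1, 0, -0.025, 0, 0, 0.1, 0, -0.025, 0, 0, 0.1, 0, -0.025, 0, 0, 0.1, 0.003, -0.025, 0, 0, 0.1, 0.003, -0.025, 0, 0, 0.1, 0, -0.025, 0, 0, 0.1, 0, -0.025, 0, 0, 0.1, 0, -0.025, 0, 0, 0.1, 0, -0.015, 0, 0, 0.1, 0, 0, 0, 0])

```text
clock: 11.5
tool_pos: [607.5, 84.2, 139.8]
ee_rot: [0.083, -3.14, 0.0]
force: [-3.1, 2.1, 1.1]
finger_gap: 21.0
gripper_force: 30.2
```

send_rows(rows=[0.1, 0.05, 0, 0.039, 0, 0.1, 0.049, 0, 0.041, 0, 0.1, 0.047, 0, 0.043, 0, 0.1, 0.046, 0, 0.045, 0, 0.1, 0.043, 0, 0.0445, 0, 0.1, 0, 0, 0, 0])

```text
clock: 12.1
tool_pos: [598.0, 83.7, 131.1]
ee_rot: [-0.083, 3.14, -0.0]
force: [2.2, 1.0, 2.3]
finger_gap: 21.1
gripper_force: 31.2
```

send_rows(rows=[0.1, 0.017, 0, 0.0185, 0, 0.1, 0.0165, 0, 0.0187, 0, 0.1, 0.016, 0, 0.019, 0, 0.1, 0.016, 0, 0.019, 0])

```text
clock: 12.5
tool_pos: [595.5, 83.6, 128.3]
ee_rot: [-0.083, 3.14, -0.0]
force: [3.0, 0.9, 4.4]
finger_gap: 21.2
gripper_force: 31.7
```

send_rows(rows=[0.1, 0.0158, 0, 0.0193, 0, 0.1, 0.0156, 0, 0.0195, 0])

```text
clock: 12.7
tool_pos: [594.1, 83.6, 126.7]
ee_rot: [0.083, -3.14, -0.0]
force: [1.6, 0.7, 4.9]
finger_gap: 21.2
gripper_force: 31.8
```

send_rows(rows=[0.1, 0.0152, 0, 0.0196, 0, 0.1, 0.015, 0, 0.0198, 0])

```text
clock: 12.9
tool_pos: [592.9, 83.5, 125.1]
ee_rot: [0.083, -3.14, 0.0]
force: [1.4, 0.6, 5.5]
finger_gap: 21.3
gripper_force: 32.0
```

send_rows(rows=[0.1, 0.0147, 0, 0.02, 0, 0.1, 0, 0, 0, 0])

```text
clock: 13.1
tool_pos: [592.2, 83.5, 124.2]
ee_rot: [0.083, -3.14, 0.0]
force: [1.0, 0.7, 3.7]
finger_gap: 21.0
gripper_force: 32.0
```

send_rows(rows=[0.1, 0.0147, 0, 0.021, 0, 0.1, 0.0145, 0, 0.0212, 0])

```text
clock: 13.3
tool_pos: [591.2, 83.4, 122.7]
ee_rot: [0.083, -3.14, 0.0]
force: [0.8, 0.8, 5.2]
finger_gap: 21.2
gripper_force: 32.3
```

send_rows(rows=[0.1, 0.02, 0, 0.0292, 0, 0.1, 0.019, 0, 0.0297, 0, 0.1, 0.018, 0, 0.0303, 0])

```text
clock: 13.6
tool_pos: [588.9, 83.3, 119.2]
ee_rot: [0.083, -3.14, 0.0]
force: [1.7, 0.9, 6.5]
finger_gap: 21.2
gripper_force: 32.6
```

send_rows(rows=[0.1, 0.0172, 0, 0.029, 0, 0.1, 0.0166, 0, 0.029, 0, 0.1, 0.016, 0, 0.029, 0, 0.1, 0, 0, 0, 0])

```text
clock: 14.0
tool_pos: [586.7, 83.2, 115.4]
ee_rot: [0.083, -3.14, 0.0]
force: [0.9, 1.0, 4.2]
finger_gap: 21.5
gripper_force: 32.6
```

send_rows(rows=[0.1, 0.0158, 0, 0.0275, 0, 0.1, 0.015, 0, 0.028, 0, 0.1, 0.0145, 0, 0.0283, 0, 0.1, 0.0138, 0, 0.0286, 0, 0.1, 0.0132, 0, 0.0288, 0])

```text
clock: 14.5
tool_pos: [584.0, 83.0, 110.0]
ee_rot: [0.083, -3.14, 0.0]
force: [1.5, 0.2, 5.4]
finger_gap: 21.0
gripper_force: 33.1
```

send_rows(rows=[0.1, 0.0128, 0, 0.029, 0, 0.1, 0.012, 0, 0.029, 0, 0.1, 0.0115, 0, 0.0292, 0, 0.1, 0.011, 0, 0.0293, 0, 0.1, 0.0103, 0, 0.0295, 0])

```text
clock: 15.0
tool_pos: [581.6, 82.9, 104.1]
ee_rot: [0.083, -3.14, 0.0]
force: [0.3, 0.3, 4.7]
finger_gap: 21.1
gripper_force: 33.4
```

send_rows(rows=[0.1, 0.0083, 0, 0.0235, 0, 0.1, 0.008, 0, 0.0237, 0, 0.1, 0.0076, 0, 0.0238, 0, 0.1, 0.0072, 0, 0.024, 0])

```text
clock: 15.4
tool_pos: [580.5, 82.8, 100.8]
ee_rot: [-0.083, 3.14, -0.0]
force: [-2.1, 0.4, 11.1]
finger_gap: 21.9
gripper_force: 34.4
```

send_rows(rows=[0.1, 0, 0, 0, 0, 0.1, 0, 0, 0, 0])

```text
clock: 15.6
tool_pos: [580.5, 82.9, 100.8]
ee_rot: [-0.083, 3.14, -0.0]
force: [-1.3, 0.5, 7.3]
finger_gap: 21.3
gripper_force: 34.0
```

```bash
python3 - <<'E'
from h import *
p,d=r.get_image("scene"); np.savez("scene2.npz",p=p,d=d)
cv2.imwrite("pics/s2.png",cv2.resize(p[190:290,320:430],None,fx=6,fy=6,interpolation=2)[:,:,::-1]); s=r.sense();print(s["tool_pos"],s["force"])
E
```

```text
[580.4900947   82.81742125 100.77031124] [-1.01948216  0.90156329  8.35764266]
```

View pics/s2.png

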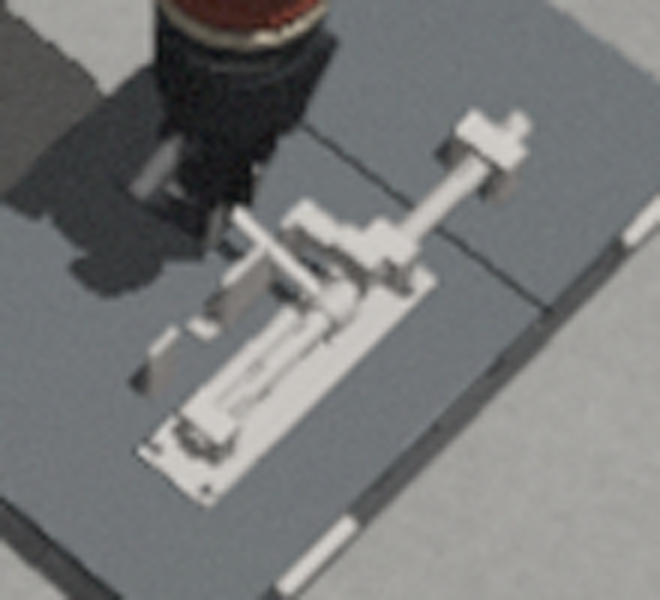

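The stem now lies in the notch beside the stop bridge, at crop (270,255), and the rod's tip is out through the keeper at (515,125). I'll feel whether it has reached the floor.

send_rows(rows=[0.1, 0.003, 0, 0.0125, 0, 0.1, 0, 0, 0, 0])

```text
clock: 15.85
tool_pos: [580.5, 82.8, 100.6]
ee_rot: [-0.083, 3.14, -0.0]
force: [-1.2, 0.3, 10.4]
finger_gap: 21.3
gripper_force: 34.3
```

```bash
python3 - <<'E'
from h import *
c=np.array([602,109,0]);R=np.array([[np.cos(.053),-np.sin(.053),0],[np.sin(.053),np.cos(.053),0],[0,0,1]])
def an(f,y0):
    d=np.load(f)["d"];m=r.camera_model("scene");v,u=np.mgrid[:480,:640]
    W=(np.stack([u,v,np.ones_like(u)],-1)@np.linalg.inv(m["K"]).T*d[...,None]-m["t"])@m["R"]
    C=(W-c)@R; k=(d>0)&(abs(C[...,1]-y0)<4)&(C[...,2]>80)&(C[...,0]>-12)&(C[...,0]<36)
    q=C[k]; X=50-q[:,0]
    for lo in range(14,62,6):
        s=(X>=lo)&(X<lo+6); 
        if s.any(): print(lo+3,s.sum(),np.round(np.percentile(q[s,2],[50,90]),1),[round((lo+3)/np.tan(a)+82+4/np.sin(a),1) for a in(1.25,1.3,1.35,1.4)])
    q=q[X>20];
    print("fit",np.polyfit(50-q[:,0],q[:,2],1))
an("scene0.npz",-87);print();an("scene2.npz",-24)
E
```

```text
17 5 [87.  90.5] [np.float64(91.9), np.float64(90.9), np.float64(89.9), np.float64(89.0)]
23 7 [90.1 94.7] [np.float64(93.9), np.float64(92.5), np.float64(91.3), np.float64(90.0)]
29 4 [92.6 94.1] [np.float64(95.9), np.float64(94.2), np.float64(92.6), np.float64(91.1)]
35 3 [92.2 94.2] [np.float64(97.8), np.float64(95.9), np.float64(94.0), np.float64(92.1)]
41 5 [92.1 95.8] [np.float64(99.8), np.float64(97.5), np.float64(95.3), np.float64(93.1)]
47 6 [94.8 98.3] [np.float64(101.8), np.float64(99.2), np.float64(96.6), np.float64(94.2)]
53 6 [97.8 99. ] [np.float64(103.8), np.float64(100.9), np.float64(98.0), np.float64(95.2)]
59 3 [ 99.2 100.5] [np.float64(105.8), np.float64(102.5), np.float64(99.3), np.float64(96.2)]
fit [ 0.20520799 85.7938731 ]

17 4 [89.6 91. ] [np.float64(91.9), np.float64(90.9), np.float64(89.9), np.float64(89.0)]
23 70 [408.4 532.9] [np.float64(93.9), np.float64(92.5), np.float64(91.3), np.float64(90.0)]
29 76 [476.1 551.4] [np.float64(95.9), np.float64(94.2), np.float64(92.6), np.float64(91.1)]
35 56 [302.3 559.4] [np.float64(97.8), np.float64(95.9), np.float64(94.0), np.float64(92.1)]
41 16 [563.7 570.2] [np.float64(99.8), np.float64(97.5), np.float64(95.3), np.float64(93.1)]
47 18 [569.  572.6] [np.float64(101.8), np.float64(99.2), np.float64(96.6), np.float64(94.2)]
53 14 [572.1 575.6] [np.float64(103.8), np.float64(100.9), np.float64(98.0), np.float64(95.2)]
59 14 [575.6 577.9] [np.float64(105.8), np.float64(102.5), np.float64(99.3), np.float64(96.2)]
fit [  1.63727198 371.98311557]
```

send_rows(rows=[0.6, 0, 0, 0, 0, 0.6, 0, 0, 0, 0, 0.6, 0, 0, 0, 0, 0.6, 0, 0, 0, 0, 0.6, 0, 0, 0, 0, 0.6, 0, 0, 0, 0])

```text
clock: 16.45
tool_pos: [580.3, 82.9, 99.7]
ee_rot: [0.083, -3.14, -0.0]
force: [-0.3, 1.1, -0.5]
finger_gap: 50.8
gripper_force: 0.0
```

Released and free of contact. Now straight up, then back towards the robot's left.

send_rows(rows=[0.6, 0, 0, -0.15, 0, 0.6, 0, 0, -0.4, 0, 0.6, 0, 0, -0.6, 0, 0.6, 0, 0, -0.7, 0, 0.6, 0, 0, -0.7, 0, 0.6, 0, 0, -0.7, 0, 0.6, 0, 0, -0.5, 0, 0.6, 0.5, 0.5, 0, 0, 0.6, 0.6, 0.6, 0, 0, 0.6, 0.6, 0.6, 0, 0, 0.6, 0.6, 0.6, 0, 0, 0.6, 0.6, 0.6, 0, 0, 0.6, 0.6, 0.6, 0, 0, 0.6, 0.3, 0.6, 0, 0, 0.6, 0.3, 0.6, 0, 0, 0.6, 0.3, 0.6, 0, 0, 0.6, 0, 0.5, 0, 0, 0.6, 0, 0.3, 0, 0, 0.6, 0, 0, 0, 0])

```text
clock: 18.35
tool_pos: [391.7, 318.1, 250.7]
ee_rot: [-0.086, 3.14, 0.001]
force: [-0.1, -0.8, -0.2]
finger_gap: 51.2
gripper_force: 0.0
```

```bash
python3 - <<'E'
from h import *
o=[]
for n,(y,x) in(("scene",(190,310)),("top",(150,230))):
    p,d=r.get_image(n); np.savez(n+"3.npz",p=p,d=d); o.append(cv2.resize(p[y:y+100,x:x+130],None,fx=3,fy=3,interpolation=2))
cv2.imwrite("pics/a3.png",np.hstack(o)[:,:,::-1]); s=r.sense();print(s["clock"],s["tool_pos"])
c=np.array([602,109,0]);R=np.array([[np.cos(.053),-np.sin(.053),0],[np.sin(.053),np.cos(.053),0],[0,0,1]])
for n in("scene","top"):
    D=np.load(n+"3.npz");d=D["d"];m=r.camera_model(n);v,u=np.mgrid[:480,:640]
    W=(np.stack([u,v,np.ones_like(u)],-1)@np.linalg.inv(m["K"]).T*d[...,None]-m["t"])@m["R"];C=(W-c)@R
    k=(d>0)&(D["p"].max(-1)<35)&(C[...,2]>80)&(C[...,2]<140)&(abs(C[...,0])<60)&(abs(C[...,1])<120)
    print(n,"knob case",k.sum(),np.median(C[k],0),C[k].max(0))
    k=(d>0)&(abs(C[...,1]+24)<4)&(C[...,2]>80)&(C[...,2]<130)&(C[...,0]>-12)&(C[...,0]<32)
    print(np.polyfit(50-C[k][:,0],C[k][:,2],1),k.sum())
E
```

```text
18.45 [391.9938897  316.78015672 250.2751518 ]
scene knob case 14 [-20.60159309 -35.62972825 103.83123012] [-15.05260956 -14.09864246 110.47970652]
[ 0.20059299 86.7500231 ] 27
top knob case 66 [-26.06497307 -25.82990931 107.10340283] [-15.41310609 -15.47879275 113.24622735]
[ 0.20393964 86.59878843] 34
```

View pics/a3.png

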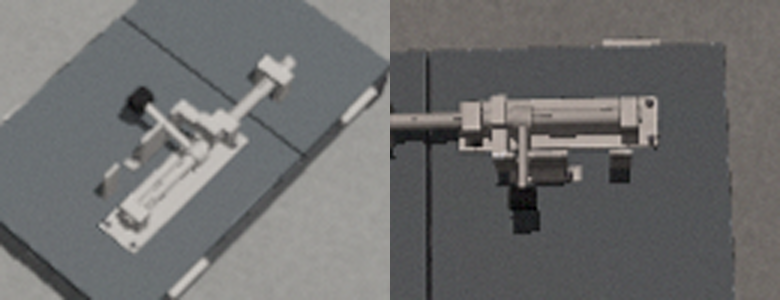

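The stem lies down in the notch just short of the stop: scene crop (175,125), top crop (522,155). Its slope of 0.20 gives a turn of about 1.37 rad, so it is on the floor, and the bolt is through the keeper.

```bash
python3 -c "
from cell import r
print(r.job_done())"
```

```text
the job is handed in; nothing more can be done
None
```

The bolt is through the keeper and eased back from its stop, with the handle down on the locking-notch floor and released. I handed the job in after about 18.5 s; the hand-in call gave no verdict.

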